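Mark the last hinge screw with the automatic punch

TASK

Take the steel automatic punch out of the wooden tool block, feel its nose down into the one empty screw hole of the steel hinge band on the door, and press it straight down with care until its spring snaps, leaving no mark anywhere else. Then set the punch gently back upright in the hole of the block it came from and let go, with all the other things left where they are.

Things in the scene. Friction and masses are not known exactly. Their poses are not given: they have to be found in the camera images.
- punch: automatic (spring-loaded) punch, steel, 138 mm long, about 0.17 kg, standing nose down in one of the block's three holes. Origin on its axis at the end of the fully extended nose, z up the tool. Nose 6.4 mm diameter up to 24 mm; cone to 16 mm at 36 mm; knurled round barrel 16 mm diameter to 106 mm; knurled cap 17 mm diameter to 138 mm, domed on top
- punch_grip (a point): point on the punch's axis near the top of the barrel, 95 mm above the nose end and 43 mm below the top of the cap: a good height to grip, fingers either side of the 16 mm barrel
- punch_tip (a point): centre of the flat end of the punch's nose, moves with the nose; the end is 5.4 mm wide with a 0.8 mm chamfer and a 1 mm spur in the middle that makes the mark
- punch_nose (a joint): travel of the nose into the barrel, m: 0 out, 0.014 solid. To 3 mm only a light spring (2 to 3.5 N); then the main spring takes up, about 8 N at 4 mm rising to about 17 N at 9 to 9.5 mm, where the punch trips: the resistance falls at once to about 7 N, and rises hard only at 14 mm. When lifted the nose springs out and the punch cocks itself again below 3 mm
- punch_hammer (a joint): lift of the hammer hidden in the barrel, m: 0 at rest, rises with the nose beyond 3 mm to about 0.006 and drops to 0 in an instant when the punch trips (nose far in and hammer at 0: it has snapped)
- block: fixed wooden tool block 62 x 205 x 50 mm, long along its y; origin under its centre. Three upright holes, 19 mm diameter, 42 mm deep (bottom 8 mm above the bench), at y = -65, 0 and +65 mm on its centre line. The punch stands in one with its nose on the bottom, an awl and a nail set in the others
- door: fixed board door 250 x 330 x 22 mm, flat on the bench; origin under its centre. Along its y, down the middle of its upper face, lies a grey galvanised hinge band 36 mm wide, 4 mm thick (top 26 mm above the bench), from a rolled eye (top 40 mm up) at the -y edge to about y = +98 mm. It has three screw holes 65 mm apart: two hold screws on 22 mm washers, heads 3.5 mm high, one is empty
- hole (a point): noted place of the empty screw hole, level with the top of the band, z up. The band was fitted by eye: the hole's true centre lies anywhere within 5 mm of this point in the door's x and in its y, so find it by feel (or sight). The hole is 8 mm diameter, straight-edged, and 4 mm deep down to the bare wood of the door
- awl: bystander: bradawl with a dark wooden pear handle 31 mm thick, 104 mm long, in another hole of the block; origin at the lower end of its blade
- nail_set: bystander: plain dark steel nail set, 13 mm thick, 99 mm long, with a square head, in another hole of the block; origin at its lower end
- sanding_block: bystander: cork sanding block 62 x 92 x 33 mm lying on the door beside the band; origin under its centre
- screwdriver: bystander: screwdriver with black handle, 190 mm long, on the bench; lies along its x
- paper_roll: bystander: upright roll of abrasive paper, 100 mm diameter, 115 mm high; origin under its centre
- bench_brush: bystander: green-bristled bench brush, 250 mm long, 62 mm high; origin under the bristles' centre, handle towards its +y
- filler_tin: bystander: metal filler tin, 89 mm diameter, 75 mm high; origin under its centre
- screw_dish: bystander: small round steel dish with screws, 76 mm diameter, 22 mm high; origin under its centre
There are look-alikes about, which are no part of the job. Leave any blue look-alike of the punch alone.

How it is judged:
On the way, in this order (a step that is already met when the one before it is completed fails the run):
1. the punch is gripped and lifted clear of the block (z of punch_tip in the frame of block above 0.055 m and contact force between the fingers and punch above 1 N), for 0.2 s.
2. with its nose in the empty hole the punch is pressed until it snaps (value of joint punch_nose above 0.007 m and value of joint punch_hammer below 0.0015 m and horizontal distance between punch_tip and hole below 0.0095 m and z of punch_tip in the frame of hole below -0.002 m and angle between punch's own z axis and vertical below 0.175 rad), for 0.02 s.
At the end, for the whole second after the job is handed in: The punch has snapped in the empty hole and stands again, let go and at rest, in its own hole of the block: nose on the bottom of the hole (within 5 mm), upright within 11 degrees as it leans in the hole, within 15 mm of where it was at the start (distance of punch from where it was at the start of the episode below 0.015 m and angle between punch's own z axis and vertical below 0.2 rad and value of joint punch_nose below 0.002 m and z of punch_tip in the frame of block below 0.013 m and linear speed of punch below 0.02 m/s and contact force between the fingers and punch below 0.1 N); the robot touches nothing.
It fails at once if the punch snaps anywhere but in the empty hole (nose end at least 2 mm below the top of the band, within 9.5 mm of the noted place of the hole), or leaning by more than 10 degrees (value of joint punch_nose above 0.007 m and value of joint punch_hammer below 0.0015 m and (horizontal distance between punch_tip and hole above 0.0095 m or z of punch_tip in the frame of hole above -0.002 m or angle between punch's own z axis and vertical above 0.175 rad)).
It fails at once if the punch is rammed on the door or the band with more than 30 N (contact force between punch and door above 30 N).
It fails at once if the punch is rammed into the block (more than 60 N), or dropped or set down so hard on it that its nose is driven in by more than 6 mm (contact force between punch and block above 60 N or (contact force between punch and block above 0.5 N and value of joint punch_nose above 0.006 m)).
It fails at once if another thing is moved by more than 20 mm (distance of any of awl, nail_set, sanding_block, screwdriver, paper_roll, bench_brush, filler_tin, screw_dish from where it was at the start of the episode above 0.02 m).
It also fails if it takes over 72 s, if anything falls off the work surface, if the arm or the gripper's body presses on something with over 40 N, if the wrist force passes 120 N, or if a joint passes its speed limit or range.

ROBOT

A 6-joint arm with a two-finger parallel gripper is mounted at the origin on the work surface. World frame = base frame: x ahead of the robot, y to its left, z up, the work surface at z = 0. Lengths are in m, angles in rad, forces in N, time in s.
With the tool pointing down it reaches from about 0.375 to 0.975 m from the base axis. Payload 3.8 kg.
Tool frame: the origin (TCP) lies where the fingers leave the gripper's body, on its centre line; the fingertips stand 73 mm ahead of it and the grasp point (between the pads) lies 54 mm ahead of it; z points along the fingers, y is the line along which they close (so a half turn about z gives the same grasp; the last joint's range is limited). The gripper opens to 85 mm and grips with 20 to 120 N. Pads are 22 mm wide; open, the fingers measure 114 mm over their backs; the gripper's body (76 mm by 85 mm) begins 54 mm behind the grasp point. The pads swing forward as they close: fully open they stand 13 mm farther back than shut.
Start: joints at [-1.384, 0.264, 1.604, -0, 1.274, -0.037], TCP at [0.15, -0.658, 0.304] pointing down, gripper open.
Joint ranges: [-2.63, 2.63], [-0.94, 2.18], [0.31, 2.57], [-1.31, 4.45], [0, 2.66], [-2.55, 2.55]. Speed limits (rad/s): [2.57, 2.57, 3.14, 3.14, 3.14, 3.14].

INTERFACE

Orientations are given as a rotation vector (axis times angle).
In Python, from workcell import read_state, viewer, bot gives the robot as it stands.
- The arm moves only by the tool jog_arm, never from a script. Its argument "increments" is a list that holds one entry, the list of rows, each a list of 7 numbers: the shift along the tool's x, y, z in units of 30 mm (1.0 is 30 mm), then the turn, a rotation vector about the tool's x, y, z in units of 6 degrees (1.0 is 6 degrees), then the opening, from -1 (shut) to 1 (fully open). A call has exactly 5 rows; each row shifts and turns the commanded pose from where the row before left it, along the tool's axes as they then stand; what a row does not reach is not made up. A row lasts 1/12 s, in which the tool goes at most 41.7 mm and 7.16 degrees, less where a joint would pass 70% of its speed; a pose out of reach is approached as far as the arm can. A call is refused whole if a number of a shift passes 1 or a number of a turn 1, either way. A call with a gripper value outside its range is refused whole. The fingers move at their own pace and stop on an object; "force" is the grip in N (left out, the last holds). Time passes only in rows, so rows that do not move let the fingers close, or fill a call up. It gives the time, the measured TCP pose, the force, the opening and the grip force at its end, in the units of the state.
- read_state(): the state, without advancing time (a new reading comes with each control period).
- viewer.read_camera(name): name is "side" or "top"; returns (picture, depth): 384x512x3 uint8, blue, green, red; 384x512 float32, m along the optical axis (not along the pixel's ray), 0 where there is no reading.
- viewer.camera_params(name): a dict with "fx", "fy", "cx", "cy" (pixels), "R" (3x3) and "t" (3): a world point X has camera coordinates R X + t. Camera axes: x right, y down, z forward; pixel columns grow to the right and rows downward; lengths in m; the calibration is good to about 2 mm. A picture is of the moment at which its call begins. camera_params takes no time and is no camera call.
- bot.finish_job(): hands the job in; it is judged then, once.
The state is a dict: "time": time; "q": joint angles; "joint_vel": joint speeds; "joint_torque": joint torques, N m; "tool_pos": TCP position; "tcp_rot": TCP orientation; "wrist_force": force on the tool from outside, world axes, zero at the start; "torque": the same for the moment, N m; "width": opening from 0.0 (shut) to 1.0 (fully open); "grip_force": force on a finger pad.
Only numpy, scipy, OpenCV 4.12 (cv2) and the standard library are available. Lean on these libraries where they do the work, as an engineer would, in place of code of your own. Each camera call takes 0.05 s, during which the arm holds its last target. There are 200 camera calls.

## Working session

There is one attempt and no reset: what is moved stays moved. The work goes in short steps, Python scripts to look and compute and a tool call to move; the robot and the scene stay as the last step left them, time stands still between calls to the robot, and variables do not carry over. Pictures are saved under pics/ and viewed, at most 10 in all, crops included, and the job is handed in when it is done.

Besides the shell and the picture viewer there is one more tool, called after "Request:" as name(argument=value, ...), one argument or row to a line, values as JSON. jog_arm: Moves the arm, as the interface text tells. Its arguments: {"type":"object","properties":{"increments":{"type":"array","items":{"type":"array","items":{"type":"array","items":{"type":"number"}}}},"force":{"type":"number"}},"required":["increments"]}

```bash
mkdir -p pics
cat > h.py <<'E'
import numpy as np, cv2
from workcell import read_state, viewer, bot
def unproj(c,u,v,d):
    p=viewer.camera_params(c); pc=np.array([(u-p['cx'])/p['fx']*d,(v-p['cy'])/p['fy']*d,d])
    return np.array(p['R']).T@(pc-np.array(p['t']))
def onplane(c,u,v,z):
    p=viewer.camera_params(c); R=np.array(p['R']);o=-R.T@np.array(p['t'])
    r=R.T@np.array([(u-p['cx'])/p['fx'],(v-p['cy'])/p['fy'],1]); return o+r*(z-o[2])/r[2]
def proj(c,X):
    p=viewer.camera_params(c); a=np.array(p['R'])@np.array(X)+np.array(p['t']); return a[0]/a[2]*p['fx']+p['cx'],a[1]/a[2]*p['fy']+p['cy']
E
python3 - <<'E'
from h import *
for c in('top','side'):
    im,d=viewer.read_camera(c); cv2.imwrite(f'pics/{c}0.png',im); np.savez(f'{c}0.npz',im=im,d=d)
    p=viewer.camera_params(c); print(c,p['fx'],-np.array(p['R']).T@p['t'],np.round(p['R'],2).tolist())
print(read_state())
a=np.vstack([cv2.imread('pics/top0.png')]);cv2.imwrite('pics/top0b.png',cv2.resize(a,(800,600),interpolation=2))
E
```

```text
top 352.29641440983556 [0.44415066 0.09995485 1.29396947] [[-0.01, -1.0, -0.01], [-1.0, 0.01, -0.08], [0.08, 0.01, -1.0]]
side 499.03013151022384 [0.33107214 1.06807984 1.19713924] [[-0.97, -0.24, 0.02], [-0.19, 0.73, -0.66], [0.14, -0.65, -0.75]]
{'time': 0.1, 'q': array([-1.38391094e+00,  2.64709438e-01,  1.60525516e+00, -5.26133007e-06,
        1.27368276e+00, -3.68864067e-02]), 'joint_vel': array([-0.00015296, -0.00258166, -0.00327501,  0.00031621, -0.00277546,
        0.00127822]), 'joint_torque': array([ 1.90792921e-04, -5.16705859e+01, -3.68589950e+01, -6.63872652e-05,
        6.30801034e-03,  4.13150127e-07]), 'tool_pos': array([ 0.14969882, -0.65766409,  0.30265548]), 'tcp_rot': array([-3.11991319e+00, -3.50540678e-01,  2.49551134e-04]), 'wrist_force': array([-0.51639959,  0.60243137,  0.27175755]), 'torque': array([ 0.01669502, -0.02508835,  0.03117456]), 'grip_force': 0.0, 'width': 0.9991135200898842}
```

View pics/top0b.png

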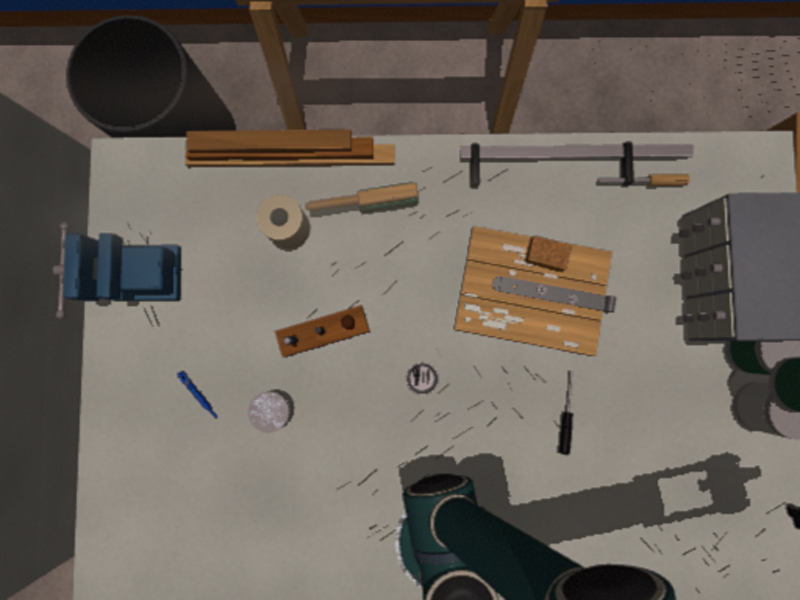

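View pics/side0.png

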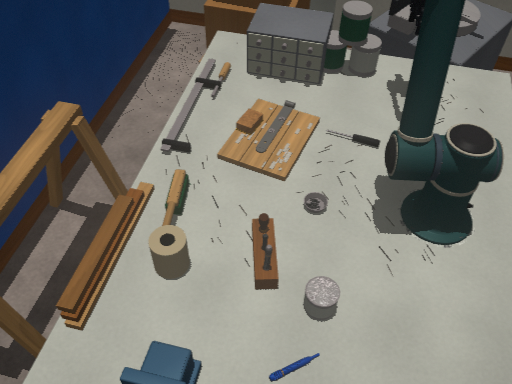

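The top view shows the block at about (322,331) and the door at (535,290), both in 800-px coordinates. The block's three tools stand at (291,339), (320,329) and (348,321). I'll enlarge both areas.

Run:
```python
import cv2,numpy as np
t=cv2.imread('pics/top0.png');s=cv2.imread('pics/side0.png')
def cr(i,u,v,w,h,W,H): return cv2.resize(i[v:v+h,u:u+w],(W,H),interpolation=cv2.INTER_CUBIC)
# top block: u172-240,v190-230 x ; side block u235-295,v205-295
a=cr(t,172,190,70,42,400*1,240); a=cv2.copyMakeBorder(a,0,360,0,0,0)
b=cr(s,240,205,60,90,400,600)
cv2.imwrite('pics/block.png',np.hstack([a,b]))
a=cr(t,285,140,114,90,760,600)
cv2.imwrite('pics/doorT.png',a)
```

```text
(no output)
```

View pics/block.png

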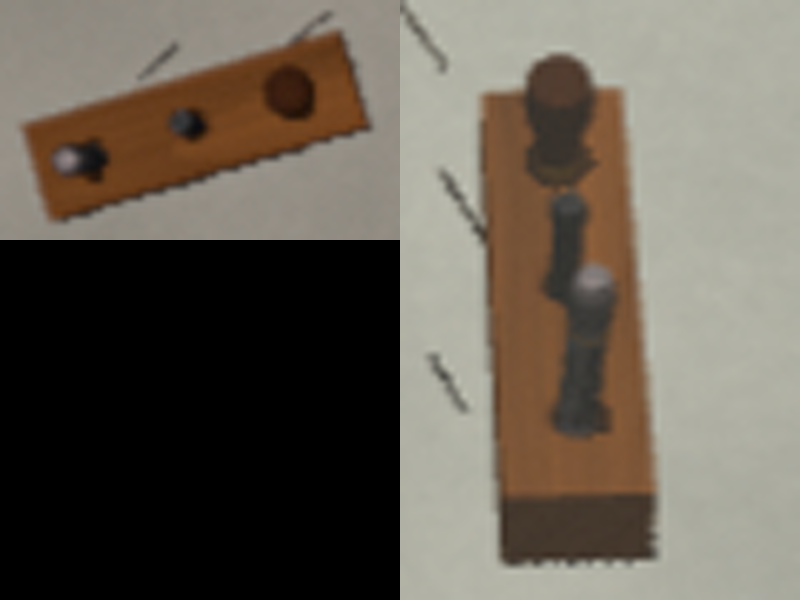

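View pics/doorT.png

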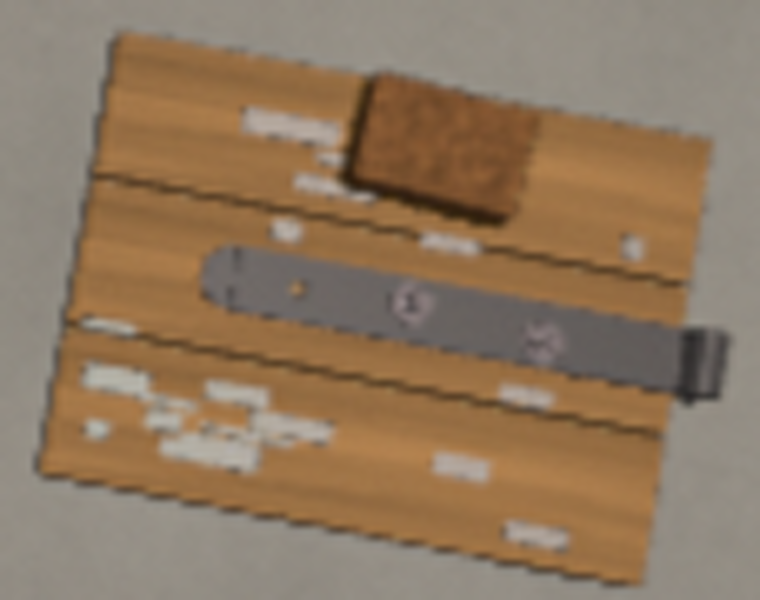

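The punch is the steel tool with the light cap in the block's left (+y) hole. Its cap is at crop (67,160) in the top view. In the side view the cap is at crop (594,280) and the barrel meets the block at (578,425). The empty hole is the orange spot at doorT (297,288), and the band's two screws are at (411,302) and (545,342).

Run:
```python
from h import *
T=lambda x,y:(172+(x+.5)*.175-.5,190+(y+.5)*.175-.5)
S=lambda x,y:(240+(x-400+.5)*.15-.5,205+(y+.5)*.15-.5)
D=lambda x,y:(285+(x+.5)*.15-.5,140+(y+.5)*.15-.5)
dT=np.load('top0.npz')['d'];dS=np.load('side0.npz')['d'];iT=np.load('top0.npz')['im'];iS=np.load('side0.npz')['im']
bc=[onplane('top',*T(*p),.05) for p in[(22,127),(343,33),(370,128),(55,220)]]
print('block corners T',np.round(bc,4).tolist(),np.mean(bc,0))
bs=[onplane('side',*S(*p),.05) for p in[(481,93),(622,90),(655,496),(500,497)]]
print('block corners S',np.round(bs,4).tolist(),np.mean(bs,0))
print('bare block z', unproj('top',*T(120,150),dT[tuple(np.round(T(120,150)[::-1]).astype(int))]))
for z in(.14,.146): print('cap',z,onplane('top',*T(67,160),z),onplane('side',*S(594,277),z))
print('base side',onplane('side',*S(580,425),.05))
x=np.round(T(67,160)).astype(int);print('capdepth',[unproj('top',x[0]+i,x[1],dT[x[1],x[0]+i]).round(4).tolist() for i in(-1,0,1)])
# hole
h=D(297,288);print('hole top',onplane('top',*h,.024),proj('side',onplane('top',*h,.024)))
u0,v0=map(int,np.round(h));b=iT[v0-4:v0+5,u0-4:u0+5].astype(int);print(b[...,2]-b[...,0])
u,v=map(int,np.round(proj('side',onplane('top',*h,.024))));b=iS[v-5:v+6,u-5:u+6].astype(int);print(u,v);print(b[...,2]-b[...,0])
for p in[(411,302),(545,342)]:print('screw',onplane('top',*D(*p),.03))
```

```text
block corners T [[0.477, 0.3833, 0.05], [0.5338, 0.1847, 0.05], [0.4749, 0.1681, 0.05], [0.4197, 0.3622, 0.05]] [0.4763312  0.27456279 0.05      ]
block corners S [[0.5364, 0.191, 0.05], [0.4769, 0.174, 0.05], [0.4203, 0.3712, 0.05], [0.4799, 0.3868, 0.05]] [0.47838505 0.28076662 0.05      ]
bare block z [0.4624549  0.32329216 0.04558347]
cap 0.14 [0.45556681 0.33674417 0.14      ] [0.45633394 0.33639756 0.14      ]
cap 0.146 [0.45550745 0.335513   0.146     ] [0.45562299 0.34055037 0.146     ]
base side [0.45655238 0.34633048 0.05      ]
capdepth [[0.4542, 0.3406, 0.1421], [0.4542, 0.3365, 0.1462], [0.4542, 0.3334, 0.1454]]
hole top [ 0.5787307  -0.16665913  0.024     ] (np.float64(264.8247941786374), np.float64(141.2716127061209))
[[ 9  8  8  8 11 12 17 18 22]
 [10  9  9  9  8  7  9  9  9]
 [ 9  9  9 10 12  9  8  9  9]
 [ 8  9  8 22 45 26  8  9  9]
 [ 9 10 10 35 65 42 13  9 10]
 [10  8  8 14 26 17  9 10  9]
 [ 7  8  9  8 10  9  9  9  9]
 [ 7  8  8  8  8  8 10  8 10]
 [20 18 13 10 10  9  8  8  8]]
265 141
[[81 81 68 25  9  8  8  7  8  8  9]
 [79 78 52  9  8  7  8  8  8  8  8]
 [82 65 12  8  8  8  7  8  7  8  9]
 [69 25  8  8  8  8  8  8  8  8  9]
 [51  9  8  8  9  8  7  8  9  8  8]
 [11  9  8  9 10 13  8  8  8  7  8]
 [ 9  7  8 13 36 51 19  7  8  8 10]
 [ 8  8  8  8 10 12  9  8  9 10 45]
 [ 8  8  8  8  8  8  8  8  8 27 70]
 [ 7  8  8  8  8  8  9  9 19 59 83]
 [ 7  9  7  8  8  8  9 10 44 85 82]]
screw [ 0.57003044 -0.2266224   0.03      ]
screw [ 0.54783503 -0.29801085  0.03      ]
```

Request:
jog_arm(
  increments=[
    [[0.9, -0.92, 0, 0, 0, 0, 1], [0.9, -0.92, 0, 0, 0, 0, 1], [0.9, -0.92, 0, 0, 0, 0, 1], [0.9, -0.92, 0, 0, 0, 0, 1], [0.9, -0.92, 0, 0, 0, 0, 1]],
  ],
)

```text
time: 0.52
tool_pos: [0.2512, -0.4918, 0.3031]
tcp_rot: [-3.121, -0.35, 0.0]
wrist_force: [1.1, 0.4, -0.2]
width: 1.001
grip_force: 0.0
```

Request:
jog_arm(
  increments=[
    [[0.9, -0.92, 0, 0, 0, 0, 1], [0.9, -0.92, 0, 0, 0, 0, 1], [0.9, -0.92, 0, 0, 0, 0, 1], [0.9, -0.92, 0, 0, 0, 0, 1], [0.9, -0.92, 0, 0, 0, 0, 1]],
  ],
)

```text
time: 0.93
tool_pos: [0.3521, -0.3272, 0.3035]
tcp_rot: [-3.122, -0.35, 0.0]
wrist_force: [0.5, -0.6, 0.2]
width: 1.0
grip_force: 0.0
```

Request:
jog_arm(
  increments=[
    [[0.9, -0.92, 0, 0, 0, 0, 1], [0.9, -0.92, 0, 0, 0, 0, 1], [0.9, -0.92, 0, 0, 0, 0, 1], [0.9, -0.92, 0, 0, 0, 0, 1], [0.9, -0.92, 0, 0, 0, 0, 1]],
  ],
)

```text
time: 1.35
tool_pos: [0.4531, -0.1627, 0.3037]
tcp_rot: [-3.122, -0.351, 0.0]
wrist_force: [0.8, 1.0, -0.2]
width: 0.997
grip_force: 0.0
```

Request:
jog_arm(
  increments=[
    [[0.9, -0.92, 0, 0, 0, 0, 1], [0.9, -0.92, 0, 0, 0, 0, 1], [0.9, -0.92, 0, 0, 0, 0, 1], [0.9, -0.92, 0, 0, 0, 0, 1], [0.9, -0.92, 0, 0, 0, 0, 1]],
  ],
)

```text
time: 1.77
tool_pos: [0.5542, 0.0019, 0.3035]
tcp_rot: [3.122, 0.351, -0.001]
wrist_force: [0.7, -0.9, 0.5]
width: 0.998
grip_force: 0.0
```

Request:
jog_arm(
  increments=[
    [[0, 0, 0, 0, 0, -1, 1], [0, 0, 0, 0, 0, -1, 1], [0, 0, 0, 0, 0, -1, 1], [0, 0, 0, 0, 0, -1, 1], [0, 0, 0, 0, 0, -1, 1]],
  ],
)

```text
time: 2.18
tool_pos: [0.5535, 0.0002, 0.3032]
tcp_rot: [-2.921, -1.155, 0.002]
wrist_force: [-0.1, -0.5, -1.0]
width: 0.997
grip_force: 0.0
```

Request:
jog_arm(
  increments=[
    [[0, 0, 0, 0, 0, -1, 1], [0, 0, 0, 0, 0, -1, 1], [0, 0, 0, 0, 0, -1, 1], [0, 0, 0, 0, 0, -1, 1], [0, 0, 0, 0, 0, -1, 1]],
  ],
)

```text
time: 2.6
tool_pos: [0.5535, -0.0001, 0.3032]
tcp_rot: [-2.523, -1.871, 0.001]
wrist_force: [0.4, -0.1, -0.9]
width: 0.997
grip_force: 0.0
```

Request:
jog_arm(
  increments=[
    [[0, 0, 0, 0, 0, -1, 1], [0, 0, 0, 0, 0, -1, 1], [0, 0, 0, 0, 0, -1, 1], [0, 0, 0, 0, 0, -1, 1], [0, 0, 0, 0, 0, -1, 1]],
  ],
)

```text
time: 3.02
tool_pos: [0.5535, -0.0001, 0.3033]
tcp_rot: [-1.953, -2.46, 0.001]
wrist_force: [0.5, -0.1, 0.8]
width: 0.999
grip_force: 0.0
```

Request:
jog_arm(
  increments=[
    [[0, 0, 0, 0, 0, -0.5, 1], [0.98, 0, 0, 0, 0, 0, 1], [0.98, 0, 0, 0, 0, 0, 1], [0.98, 0, 0, 0, 0, 0, 1], [0.98, 0, 0, 0, 0, 0, 1]],
  ],
)

```text
time: 3.43
tool_pos: [0.521, 0.1139, 0.3033]
tcp_rot: [-1.895, -2.505, 0.001]
wrist_force: [0.6, 1.2, -0.2]
width: 0.999
grip_force: 0.0
```

Request:
jog_arm(
  increments=[
    [[0.98, 0, 0, 0, 0, 0, 1], [0.98, 0, 0, 0, 0, 0, 1], [0.98, 0, 0, 0, 0, 0, 1], [0.98, 0, 0, 0, 0, 0, 1], [0.98, 0, 0, 0, 0, 0, 1]],
  ],
)

```text
time: 3.85
tool_pos: [0.4808, 0.2556, 0.3034]
tcp_rot: [-1.894, -2.506, 0.001]
wrist_force: [0.4, 0.1, -0.7]
width: 1.001
grip_force: 0.0
```

Request:
jog_arm(
  increments=[
    [[0.98, 0, 0, 0, 0, 0, 1], [0.98, 0, 0, 0, 0, 0, 1], [0.97, 0, 0, 0, 0, 0, 1], [0, 0, 0, 0, 0, 0, 1], [0, 0, 0, 0, 0, 0, 1]],
  ],
)

```text
time: 4.27
tool_pos: [0.4569, 0.3401, 0.3032]
tcp_rot: [-1.891, -2.509, 0.002]
wrist_force: [-0.7, -0.2, -0.2]
width: 1.0
grip_force: 0.0
```

Run:
```python
from h import *
s=read_state();print(s['tool_pos'],s['tcp_rot'],s['q'])
a=viewer.read_camera('side')[0]; b=viewer.read_camera('top')[0]
cv2.imwrite('pics/v1.png',np.hstack([cv2.resize(a[190:310,210:330],(400,400)),cv2.resize(b[160:260,150:250],(400,400))]))
```

```text
[0.45688123 0.34014529 0.3032358 ] [-1.89068060e+00 -2.50867435e+00  1.91515827e-03] [ 5.96321157e-01  6.65247377e-02  1.83340151e+00 -1.80096791e-04
  1.24289654e+00  3.17258217e-01]
```

View pics/v1.png

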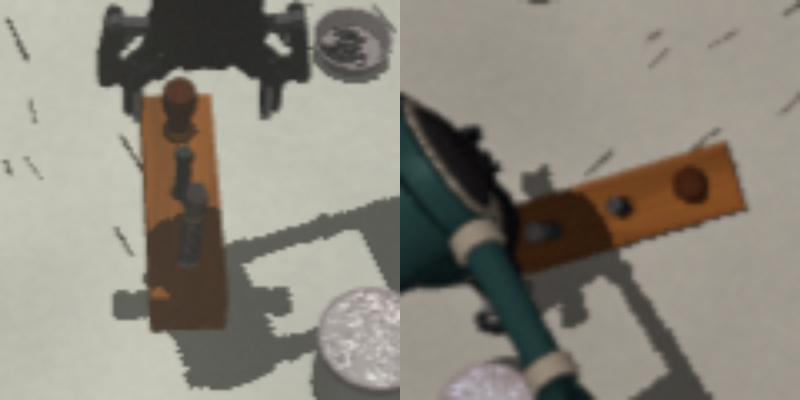

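The side crop shows the open fingertips at (130,110) and (268,110), centred over the punch cap at (195,190). The filler tin and screw dish are clear, so I'll go down.

Request:
jog_arm(
  increments=[
    [[-0.03, 0, 0.6, 0, 0, 0, 1], [0, 0, 0.6, 0, 0, 0, 1], [0, 0, 0.6, 0, 0, 0, 1], [0, 0, 0.6, 0, 0, 0, 1], [0, 0, 0.6, 0, 0, 0, 1]],
  ],
)

```text
time: 4.78
tool_pos: [0.4584, 0.3366, 0.2131]
tcp_rot: [1.897, 2.504, -0.0]
wrist_force: [1.3, 1.1, 0.8]
width: 0.996
grip_force: 0.0
```

Request:
jog_arm(
  increments=[
    [[0, 0, 0.6, 0, 0, 0, 1], [0, 0, 0.6, 0, 0, 0, 1], [0, 0, 0.4, 0, 0, 0, 1], [0, 0, 0.24, 0, 0, 0, 1], [0, 0, 0, 0, 0, 0, 1]],
  ],
)

```text
time: 5.2
tool_pos: [0.4573, 0.3367, 0.1568]
tcp_rot: [-1.895, -2.504, 0.005]
wrist_force: [0.2, -1.2, 0.7]
width: 1.0
grip_force: 0.0
```

Run:
```python
from h import *
s=read_state();print(s['tool_pos'],s['tcp_rot'],s['wrist_force'])
a=viewer.read_camera('side')[0]
cv2.imwrite('pics/v2.png',cv2.resize(a[190:300,210:340],(780,600)))
```

```text
[0.4573164  0.33674454 0.15682294] [-1.89538624 -2.50409459  0.00527456] [ 0.22129717 -1.23262753  0.72546922]
```

View pics/v2.png

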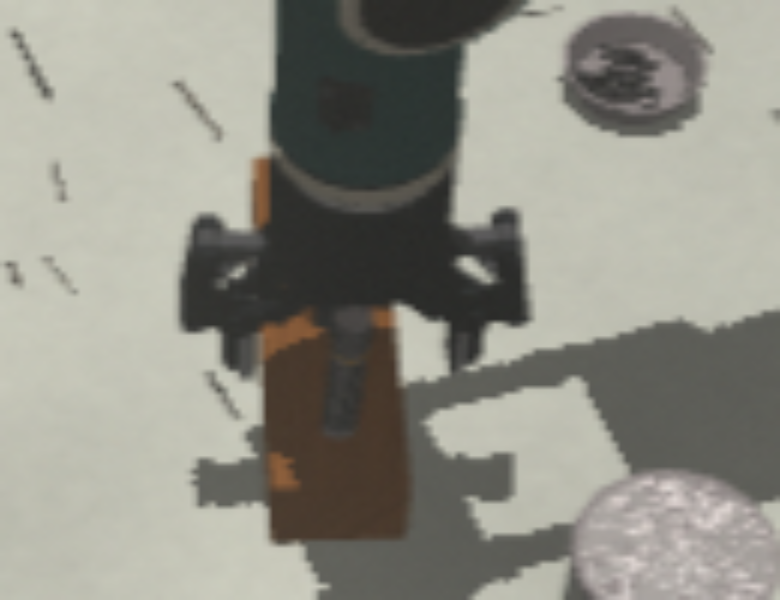

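The fingers straddle the punch at (237,370) and (462,365), with the punch at (348,370) and its cap below the gripper body. I'll close the gripper.

Request:
jog_arm(
  increments=[
    [[0, 0, 0, 0, 0, 0, -1], [0, 0, 0, 0, 0, 0, -1], [0, 0, 0, 0, 0, 0, -1], [0, 0, 0, 0, 0, 0, -1], [0, 0, 0, 0, 0, 0, -1]],
  ],
  force=60,
)

```text
time: 5.67
tool_pos: [0.4582, 0.3385, 0.1594]
tcp_rot: [1.894, 2.506, 0.002]
wrist_force: [0.3, 1.3, 0.1]
width: 0.299
grip_force: 0.0
```

Request:
jog_arm(
  increments=[
    [[0, 0, 0, 0, 0, 0, -1], [0, 0, 0, 0, 0, 0, -1], [0, 0, 0, 0, 0, 0, -1], [0, 0, 0, 0, 0, 0, -1], [0, 0, 0, 0, 0, 0, -1]],
  ],
)

```text
time: 6.08
tool_pos: [0.4587, 0.3386, 0.1593]
tcp_rot: [1.894, 2.505, 0.003]
wrist_force: [3.4, 1.2, 1.0]
width: 0.176
grip_force: 58.4
```

Request:
jog_arm(
  increments=[
    [[0, 0, -0.3, 0, 0, 0, -1], [0, 0, -0.5, 0, 0, 0, -1], [0, 0, -0.6, 0, 0, 0, -1], [0, 0, -0.6, 0, 0, 0, -1], [0, 0, -0.6, 0, 0, 0, -1]],
  ],
)

```text
time: 6.5
tool_pos: [0.4564, 0.3374, 0.236]
tcp_rot: [-1.893, -2.504, 0.007]
wrist_force: [0.1, -0.4, -1.6]
width: 0.176
grip_force: 58.3
```

Request:
jog_arm(
  increments=[
    [[0, 0, -0.6, 0, 0, 0, -1], [0, 0, -0.6, 0, 0, 0, -1], [0, 0, -0.6, 0, 0, 0, -1], [-0.15, 0, 0, 0, 0, 0, -1], [-0.5, -0.02, 0, 0, 0, 0, -1]],
  ],
)

```text
time: 6.92
tool_pos: [0.4623, 0.3202, 0.2911]
tcp_rot: [-1.892, -2.507, -0.002]
wrist_force: [-0.2, -0.2, -2.5]
width: 0.175
grip_force: 58.4
```

Request:
jog_arm(
  increments=[
    [[-0.9, -0.04, 0, 0, 0, 0, -1], [-0.95, -0.04, 0, 0, 0, 0, -1], [-0.95, -0.04, 0, 0, 0, 0, -1], [-0.95, -0.04, 0, 0, 0, 0, -1], [-0.95, -0.04, 0, 0, 0, 0, -1]],
  ],
)

```text
time: 7.33
tool_pos: [0.494, 0.1801, 0.2885]
tcp_rot: [-1.893, -2.504, 0.006]
wrist_force: [1.1, -0.3, -2.0]
width: 0.175
grip_force: 58.4
```

Request:
jog_arm(
  increments=[
    [[-0.95, -0.04, 0, 0, 0, 0, -1], [-0.95, -0.04, 0, 0, 0, 0, -1], [-0.95, -0.04, 0, 0, 0, 0, -1], [-0.95, -0.04, 0, 0, 0, 0, -1], [-0.95, -0.04, 0, 0, 0, 0, -1]],
  ],
)

```text
time: 7.75
tool_pos: [0.527, 0.0416, 0.2885]
tcp_rot: [-1.893, -2.503, 0.004]
wrist_force: [0.4, -0.4, -0.9]
width: 0.172
grip_force: 58.4
```

Request:
jog_arm(
  increments=[
    [[-0.95, -0.04, 0, 0, 0, 0, -1], [-0.95, -0.04, 0, 0, 0, 0, -1], [-0.95, -0.04, 0, 0, 0, 0, -1], [-0.95, -0.04, 0, 0, 0, 0, -1], [-0.95, -0.04, 0, 0, 0, 0, -1]],
  ],
)

```text
time: 8.17
tool_pos: [0.5601, -0.0968, 0.2884]
tcp_rot: [-1.892, -2.503, 0.003]
wrist_force: [0.4, 0.4, -1.3]
width: 0.174
grip_force: 58.4
```

Request:
jog_arm(
  increments=[
    [[-0.9, -0.04, 0, 0, 0, 0, -1], [-0.5, -0.02, 0, 0, 0, 0, -1], [-0.2, 0, 0, 0, 0, 0, -1], [0, 0, 0, 0, 0, 0, -1], [0, 0, 0, 0, 0, 0, -1]],
  ],
)

```text
time: 8.58
tool_pos: [0.5723, -0.1414, 0.2898]
tcp_rot: [-1.893, -2.504, -0.0]
wrist_force: [0.2, -0.2, -1.4]
width: 0.175
grip_force: 58.4
```

Run:
```python
from h import *
s=read_state();print(s['tool_pos'],s['tcp_rot'],s['wrist_force'],s['time'])
a=viewer.read_camera('side')[0];b=viewer.read_camera('top')[0]
cv2.imwrite('pics/v3.png',np.hstack([cv2.resize(a[60:180,200:320],(400,400)),cv2.resize(b[130:230,280:380],(400,400))]))
```

```text
[ 0.57228991 -0.14135311  0.2898039 ] [-1.89344293e+00 -2.50388232e+00 -6.21675318e-05] [ 0.17142143 -0.17994669 -1.38224024] 8.5833
```

View pics/v3.png

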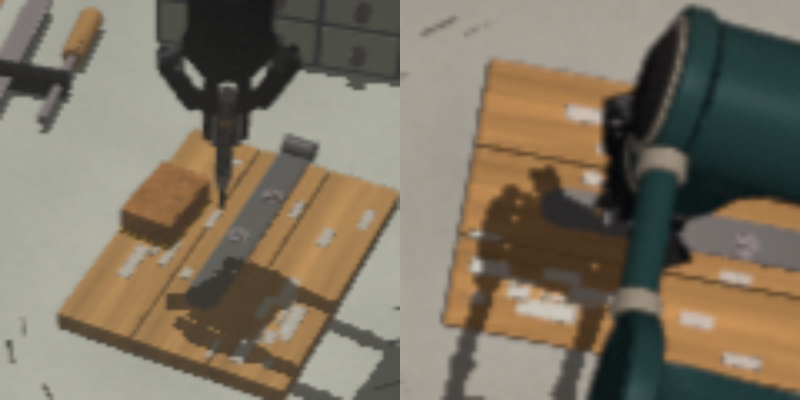

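The punch hangs in the grip. In the side crop its cap is at (228,90) and its tip at (222,205), above the band. The top camera's view of the hole is blocked by the arm. I'll check the lean and tip offset against the projection.

Run:
```python
from h import *
P=np.array([.5723,-.1414,.2898-.151])
for z in(0,.024,.106,.138): print(z,np.round(proj('side',P+[0,0,z]),2))
print('obs tip',200+222.5*.3-.5,60+205.5*.3-.5)
im=viewer.read_camera('side')[0]; d=viewer.read_camera('side')[1]
g=cv2.cvtColor(im,6)
print(g[90:126:1,258:278])
print('hole from side',onplane('side',264.75,142.0,.024), 'J',[(np.array(proj('side',P+e))-proj('side',P)).round(2).tolist() for e in np.eye(3)*.01])
```

```text
0 [266.1  120.66]
0.024 [266.34 114.89]
0.106 [267.22  94.18]
0.138 [267.58  85.63]
obs tip 266.25 121.15
[[ 37  35  35  35  36  34  37  40  51  55  53  50  45  34  34  33  34  35
   34  33]
 [ 36  35  35  35  35  34  35  41  50  50  49  43  41  37  34  36  33  35
   34  36]
 [ 60  54  36  36  36  35  37  41  46  49  50  46  37  35  36  35  35  44
   70  91]
 [166 156 111  36  37  38  37  42  50  49  46  47  39  35  35  35  44 106
  164 165]
 [172 170 143  36  38  45  46  43  50  50  47  45  47  55  50  36  79 142
  168 167]
 [170 172 147  38  39  53  59  47  48  45  47  44  48  57  57  35  81 143
  167 167]
 [171 172 147  36  41  54  60  50  57  60  59  54  48  58  57  35 100 165
  168 167]
 [171 170 145  36  41  54  58  49  60  59  61  54  45  56  52  35 102 168
  168 169]
 [153 152 147  37  42  54  57  46  52  51  48  42  44  55  50  37 101 168
  168 169]
 [133 133 121  38  42  55  60  44  47  48  48  47  44  55  50  37 103 168
  169 169]
 [128 128 112  49  40  55  59  43  47  45  47  50  50  62  50  44 111 169
  169 168]
 [127 130 116  69  40  54  59  47  50  47  49  42  48  62  
[... 1467 characters left out ...]
96]
 [ 81  60  58  60  81 120 127  94  49  64  92 127 131 131 130 130 118  97
   95  94]
 [ 62  59  61  61  66  96 127  94  46  84 130 131 130 131 133 128 103  95
   96  96]
 [ 59  59  59  64  95 132 127  94  50  90 130 130 130 131 128 112  97  95
   96  95]
 [ 58  60  68 100 132 134 134 119  88 113 130 131 131 131 119  96  96  96
   95  95]
 [ 58  61  82 119 134 139 155 161 147 130 131 131 133 127 103  96  95  96
   97  95]
 [ 62  66  94 134 137 150 166 151 110 130 130 131 130 112  96  95  96  94
   96  96]
 [ 64  92 132 134 145 166 155 126 130 130 131 130 119  97  95  96  96  95
   96  96]]
hole from side [ 0.57816127 -0.16304445  0.024     ] J [[-3.02, -0.52], [-0.69, 1.98], [0.1, -2.39]]
```

Request:
jog_arm(
  increments=[
    [[-0.4, -0.02, 0, 0, 0, 0, -1], [-0.46, -0.01, 0.4, 0, 0, 0, -1], [0, 0, 0.7, 0, 0, 0, -1], [0, 0, 0.7, 0, 0, 0, -1], [0, 0, 0.7, 0, 0, 0, -1]],
  ],
)

```text
time: 9.2
tool_pos: [0.5793, -0.1686, 0.2144]
tcp_rot: [1.895, 2.505, -0.0]
wrist_force: [-0.3, 0.3, -1.6]
width: 0.178
grip_force: 58.3
```

Request:
jog_arm(
  increments=[
    [[0, 0, 0.5, 0, 0, 0, -1], [0, 0, 0.3, 0, 0, 0, -1], [0, 0, 0.15, 0, 0, 0, -1], [0, 0, 0, 0, 0, 0, -1], [0, 0, 0, 0, 0, 0, -1]],
  ],
)

```text
time: 9.62
tool_pos: [0.5795, -0.1677, 0.1876]
tcp_rot: [1.894, 2.505, 0.0]
wrist_force: [0.5, -1.4, -2.8]
width: 0.176
grip_force: 58.3
```

```bash
cat > st.py <<'E'
from h import *
s=read_state();print(s['time'],s['tool_pos'].round(4),s['tcp_rot'].round(4),s['wrist_force'].round(2))
P=s['tool_pos']-[0,0,.151]
print('pred tip',np.round(proj('side',P),2),'pred up20mm',np.round(proj('side',P+[0,0,.02]),2))
im=viewer.read_camera('side')[0];g=cv2.cvtColor(im,6)
print('cols 255-276 rows 124-147');print(g[124:148,255:277])
E
python3 st.py
```

```text
9.6167 [ 0.5795 -0.1677  0.1876] [1.8942e+00 2.5052e+00 3.0000e-04] [ 0.46 -1.35 -2.82]
pred tip [264.77 138.31] pred up20mm [264.95 133.94]
cols 255-276 rows 124-147
[[ 58  59  61  61  65  94 134 126  95  44  44  53  58  92 131 130 112  96
   96  96  96  96]
 [ 58  58  60  63  93 134 135 134 115  50  49  55  60  95 133 119  98  96
   96  96  95  96]
 [ 58  59  64  93 133 135 144 151 117  54  48  51  68 105 129 105  97  96
   96  97  96  96]
 [ 58  62  92 132 136 137 152 151  89  47  47  47  67  97 112  97  96  97
   95  96  96  96]
 [ 70 102 132 135 135 126 104 102  71  48  50  45  61  83 102 111 114 111
  101  95  96  97]
 [ 83 119 135 136 135 118  98 123  79  53  49  47  57  89 121 116 108 125
  114 105  97  96]
 [ 92 133 134 134 122  90 121 122  78  53  49  45  64  99 114  94  97 104
  115 115  95  97]
 [132 135 135 127  97 107 133 121  84  58  56  55  60  61  69  67  66  67
   77  95  96  97]
 [136 134 133 114  99 136 132 121  85  64  64  64  61  54  58  62  63  62
   58  57  59  63]
 [135 133 120  96 133 133 130 129 112  64  64  62  58  53  54  54  54  54
   54  54  54  76]
 [1
[... 599 characters left out ...]
4  54  56  54  55  54  55  59
   67  67  66  68]
 [ 90  90  83  69  64  55  56  54  56  57  58  54  55  54  54  55  57  65
   68  66  68  68]
 [ 83  81  74  64  57  56  55  56  55  60  64  56  53  54  54  56  62  66
   66  67  68  67]
 [ 74  74  67  62  55  55  55  55  54  55  56  56  55  55  56  60  68  67
   66  68  67  67]
 [ 67  67  63  56  55  55  55  54  55  55  54  54  56  55  57  66  67  67
   67  68  67  68]
 [ 68  64  58  55  57  55  54  54  54  54  54  55  55  57  65  69  66  67
   67  66  69  67]
 [ 67  62  57  55  54  55  56  56  55  55  54  55  57  61  69  67  66  69
   68  68  69  67]
 [ 64  58  56  56  57  56  57  55  56  56  56  55  59  67  68  67  69  69
   67  67  68  66]]
```

Request:
jog_arm(
  increments=[
    [[0.07, 0, 0.1, 0, 0, 0, -1], [0, 0, 0.1, 0, 0, 0, -1], [0, 0, 0.06, 0, 0, 0, -1], [0, 0, 0, 0, 0, 0, -1], [0, 0, 0, 0, 0, 0, -1]],
  ],
)

```text
time: 10.08
tool_pos: [0.5784, -0.1651, 0.1793]
tcp_rot: [-1.894, -2.506, 0.0]
wrist_force: [-0.5, 0.5, -2.3]
width: 0.177
grip_force: 58.3
```

Request:
jog_arm(
  increments=[
    [[0, 0, 0.03, 0, 0, 0, -1], [0, 0, 0, 0, 0, 0, -1], [0, 0, 0, 0, 0, 0, -1], [0, 0, 0, 0, 0, 0, -1], [0, 0, 0, 0, 0, 0, -1]],
  ],
)

```text
time: 10.5
tool_pos: [0.5786, -0.1652, 0.1785]
tcp_rot: [1.894, 2.506, 0.0]
wrist_force: [-0.5, 0.6, -1.7]
width: 0.175
grip_force: 58.4
```

Request:
jog_arm(
  increments=[
    [[0, 0, 0.03, 0, 0, 0, -1], [0, 0, 0, 0, 0, 0, -1], [0, 0, 0, 0, 0, 0, -1], [0, 0, 0, 0, 0, 0, -1], [0, 0, 0, 0, 0, 0, -1]],
  ],
)

```text
time: 10.92
tool_pos: [0.5785, -0.1652, 0.1775]
tcp_rot: [-1.894, -2.506, 0.0]
wrist_force: [-0.0, 0.0, -2.1]
width: 0.175
grip_force: 58.3
```

Request:
jog_arm(
  increments=[
    [[0, 0, 0.03, 0, 0, 0, -1], [0, 0, 0, 0, 0, 0, -1], [0, 0, 0, 0, 0, 0, -1], [0, 0, 0, 0, 0, 0, -1], [0, 0, 0, 0, 0, 0, -1]],
  ],
)

```text
time: 11.33
tool_pos: [0.5786, -0.1653, 0.1769]
tcp_rot: [1.894, 2.506, 0.0]
wrist_force: [-1.2, 0.5, 0.0]
width: 0.176
grip_force: 58.5
```

Request:
jog_arm(
  increments=[
    [[0, 0, 0.03, 0, 0, 0, -1], [0, 0, 0, 0, 0, 0, -1], [0, 0, 0, 0, 0, 0, -1], [0, 0, 0, 0, 0, 0, -1], [0, 0, 0, 0, 0, 0, -1]],
  ],
)

```text
time: 11.75
tool_pos: [0.5786, -0.1652, 0.1759]
tcp_rot: [1.894, 2.506, 0.0]
wrist_force: [0.3, -0.4, 0.5]
width: 0.178
grip_force: 58.5
```

Request:
jog_arm(
  increments=[
    [[-0.01, 0, 0, 0, 0, 0, -1], [-0.01, 0, 0, 0, 0, 0, -1], [-0.01, 0, 0, 0, 0, 0, -1], [0, 0, 0, 0, 0, 0, -1], [0, 0, 0, 0, 0, 0, -1]],
  ],
)

```text
time: 12.17
tool_pos: [0.5788, -0.1659, 0.1758]
tcp_rot: [-1.895, -2.506, -0.001]
wrist_force: [-0.4, 0.5, 1.2]
width: 0.174
grip_force: 58.5
```

Request:
jog_arm(
  increments=[
    [[-0.01, 0, 0, 0, 0, 0, -1], [-0.01, 0, 0, 0, 0, 0, -1], [-0.01, 0, 0, 0, 0, 0, -1], [0, 0, 0, 0, 0, 0, -1], [0, 0, 0, 0, 0, 0, -1]],
  ],
)

```text
time: 12.58
tool_pos: [0.5787, -0.1672, 0.1753]
tcp_rot: [-1.894, -2.506, 0.001]
wrist_force: [-0.9, 0.1, -2.3]
width: 0.176
grip_force: 58.5
```

Request:
jog_arm(
  increments=[
    [[0, 0, 0, 0, 0, 0, -1], [0, 0, 0.04, 0, 0, 0, -1], [0, 0, 0, 0, 0, 0, -1], [0, 0, 0, 0, 0, 0, -1], [0, 0, 0, 0, 0, 0, -1]],
  ],
)

```text
time: 13.0
tool_pos: [0.5789, -0.167, 0.1744]
tcp_rot: [-1.894, -2.506, 0.0]
wrist_force: [-0.2, -0.3, -1.3]
width: 0.176
grip_force: 58.5
```

Request:
jog_arm(
  increments=[
    [[0, 0, 0.04, 0, 0, 0, -1], [0, 0, 0, 0, 0, 0, -1], [0, 0, 0, 0, 0, 0, -1], [0, 0, 0, 0, 0, 0, -1], [0, 0, 0, 0, 0, 0, -1]],
  ],
)

```text
time: 13.42
tool_pos: [0.5791, -0.167, 0.1735]
tcp_rot: [1.894, 2.506, 0.0]
wrist_force: [0.8, -0.4, -1.6]
width: 0.176
grip_force: 58.8
```

Request:
jog_arm(
  increments=[
    [[0, 0, 0.04, 0, 0, 0, -1], [0, 0, 0, 0, 0, 0, -1], [0, 0, 0, 0, 0, 0, -1], [0, 0, 0, 0, 0, 0, -1], [0, 0, 0, 0, 0, 0, -1]],
  ],
)

```text
time: 13.83
tool_pos: [0.5791, -0.167, 0.1724]
tcp_rot: [1.894, 2.506, 0.0]
wrist_force: [0.2, -0.4, 0.8]
width: 0.178
grip_force: 58.9
```

Request:
jog_arm(
  increments=[
    [[0, 0, 0.03, 0, 0, 0, -1], [0, 0, 0.03, 0, 0, 0, -1], [0, 0, 0, 0, 0, 0, -1], [0, 0, 0, 0, 0, 0, -1], [0, 0, 0, 0, 0, 0, -1]],
  ],
)

```text
time: 14.25
tool_pos: [0.5791, -0.167, 0.1705]
tcp_rot: [1.894, 2.506, 0.0]
wrist_force: [1.0, 0.1, 1.4]
width: 0.178
grip_force: 58.9
```

Request:
jog_arm(
  increments=[
    [[0, 0, 0.03, 0, 0, 0, -1], [0, 0, 0.03, 0, 0, 0, -1], [0, 0, 0, 0, 0, 0, -1], [0, 0, 0, 0, 0, 0, -1], [0, 0, 0, 0, 0, 0, -1]],
  ],
)

```text
time: 14.67
tool_pos: [0.5793, -0.1671, 0.1695]
tcp_rot: [1.894, 2.505, 0.0]
wrist_force: [-0.7, 0.4, 6.8]
width: 0.18
grip_force: 59.3
```

Request:
jog_arm(
  increments=[
    [[0, 0, 0.03, 0, 0, 0, -1], [0, 0, 0.03, 0, 0, 0, -1], [0, 0, 0, 0, 0, 0, -1], [0, 0, 0, 0, 0, 0, -1], [0, 0, 0, 0, 0, 0, -1]],
  ],
)

```text
time: 15.08
tool_pos: [0.5794, -0.1672, 0.1682]
tcp_rot: [1.894, 2.505, 0.0]
wrist_force: [-1.9, 0.4, 9.1]
width: 0.176
grip_force: 59.4
```

Request:
jog_arm(
  increments=[
    [[0, 0, 0.03, 0, 0, 0, -1], [0, 0, 0.03, 0, 0, 0, -1], [0, 0, 0, 0, 0, 0, -1], [0, 0, 0, 0, 0, 0, -1], [0, 0, 0, 0, 0, 0, -1]],
  ],
)

```text
time: 15.5
tool_pos: [0.5796, -0.1672, 0.1668]
tcp_rot: [1.894, 2.505, 0.001]
wrist_force: [-3.0, -0.3, 9.9]
width: 0.173
grip_force: 59.5
```

Request:
jog_arm(
  increments=[
    [[0, 0, 0.03, 0, 0, 0, -1], [0, 0, 0.02, 0, 0, 0, -1], [0, 0, 0, 0, 0, 0, -1], [0, 0, 0, 0, 0, 0, -1], [0, 0, 0, 0, 0, 0, -1]],
  ],
)

```text
time: 15.92
tool_pos: [0.5796, -0.1672, 0.1657]
tcp_rot: [1.893, 2.505, 0.001]
wrist_force: [-2.9, 0.8, 11.5]
width: 0.177
grip_force: 59.6
```

Request:
jog_arm(
  increments=[
    [[0, 0, 0.03, 0, 0, 0, -1], [0, 0, 0.02, 0, 0, 0, -1], [0, 0, 0, 0, 0, 0, -1], [0, 0, 0, 0, 0, 0, -1], [0, 0, 0, 0, 0, 0, -1]],
  ],
)

```text
time: 16.33
tool_pos: [0.5797, -0.1673, 0.1645]
tcp_rot: [1.893, 2.505, 0.001]
wrist_force: [-3.6, 0.4, 12.8]
width: 0.175
grip_force: 59.7
```

Request:
jog_arm(
  increments=[
    [[0, 0, 0.03, 0, 0, 0, -1], [0, 0, 0, 0, 0, 0, -1], [0, 0, 0, 0, 0, 0, -1], [0, 0, 0, 0, 0, 0, -1], [0, 0, 0, 0, 0, 0, -1]],
  ],
)

```text
time: 16.75
tool_pos: [0.5798, -0.1673, 0.1639]
tcp_rot: [1.893, 2.505, 0.001]
wrist_force: [-3.4, 0.7, 14.2]
width: 0.176
grip_force: 59.8
```

Request:
jog_arm(
  increments=[
    [[0, 0, 0.03, 0, 0, 0, -1], [0, 0, 0, 0, 0, 0, -1], [0, 0, 0, 0, 0, 0, -1], [0, 0, 0, 0, 0, 0, -1], [0, 0, 0, 0, 0, 0, -1]],
  ],
)

```text
time: 17.17
tool_pos: [0.5795, -0.1673, 0.1613]
tcp_rot: [1.894, 2.505, 0.0]
wrist_force: [-1.0, -0.2, 6.8]
width: 0.173
grip_force: 63.3
```

```bash
python3 -c "
from h import *
print(read_state()['tool_pos'],read_state()['wrist_force'])"
```

```text
[ 0.57946756 -0.16729459  0.16125506] [-1.0364984  -0.23773321  6.76711023]
```

It snapped: the force fell from 16 N to about 8 N with the nose on the hole floor. I'll lift and carry it back.

Request:
jog_arm(
  increments=[
    [[0, 0, -0.1, 0, 0, 0, -1], [0, 0, -0.2, 0, 0, 0, -1], [0, 0, -0.3, 0, 0, 0, -1], [0, 0, -0.5, 0, 0, 0, -1], [0, 0, -0.6, 0, 0, 0, -1]],
  ],
)

```text
time: 17.58
tool_pos: [0.5772, -0.1662, 0.2097]
tcp_rot: [-1.891, -2.502, 0.002]
wrist_force: [-0.4, -0.2, -1.5]
width: 0.173
grip_force: 61.8
```

Request:
jog_arm(
  increments=[
    [[0, 0, -0.6, 0, 0, 0, -1], [0, 0, -0.6, 0, 0, 0, -1], [0, 0, -0.6, 0, 0, 0, -1], [0, 0, -0.6, 0, 0, 0, -1], [0, 0, -0.25, 0, 0, 0, -1]],
  ],
)

```text
time: 18.0
tool_pos: [0.5793, -0.1669, 0.293]
tcp_rot: [1.893, 2.505, 0.001]
wrist_force: [0.3, -1.0, -1.8]
width: 0.176
grip_force: 61.9
```

Request:
jog_arm(
  increments=[
    [[0.3, 0, 0, 0, 0, 0, -1], [0.6, 0.03, 0, 0, 0, 0, -1], [0.95, 0.04, 0, 0, 0, 0, -1], [0.95, 0.04, 0, 0, 0, 0, -1], [0.95, 0.04, 0, 0, 0, 0, -1]],
  ],
)

```text
time: 18.42
tool_pos: [0.5508, -0.0559, 0.2884]
tcp_rot: [-1.893, -2.502, 0.002]
wrist_force: [0.2, 1.0, -2.0]
width: 0.176
grip_force: 61.9
```

Request:
jog_arm(
  increments=[
    [[0.95, 0.04, 0, 0, 0, 0, -1], [0.95, 0.04, 0, 0, 0, 0, -1], [0.95, 0.04, 0, 0, 0, 0, -1], [0.95, 0.04, 0, 0, 0, 0, -1], [0.95, 0.04, 0, 0, 0, 0, -1]],
  ],
)

```text
time: 18.83
tool_pos: [0.5174, 0.0829, 0.2886]
tcp_rot: [-1.893, -2.504, 0.004]
wrist_force: [1.0, 0.5, -1.5]
width: 0.176
grip_force: 61.9
```

Request:
jog_arm(
  increments=[
    [[0.95, 0.04, 0, 0, 0, 0, -1], [0.95, 0.04, 0, 0, 0, 0, -1], [0.95, 0.04, 0, 0, 0, 0, -1], [0.95, 0.04, 0, 0, 0, 0, -1], [0.95, 0.04, 0, 0, 0, 0, -1]],
  ],
)

```text
time: 19.25
tool_pos: [0.4843, 0.2213, 0.2886]
tcp_rot: [-1.893, -2.504, 0.005]
wrist_force: [0.1, -0.0, -3.0]
width: 0.175
grip_force: 61.9
```

Request:
jog_arm(
  increments=[
    [[0.95, 0.04, 0, 0, 0, 0, -1], [0.95, 0.04, 0, 0, 0, 0, -1], [0.95, 0.04, 0, 0, 0, 0, -1], [0.8, 0.04, 0, 0, 0, 0, -1], [0.4, 0, 0, 0, 0, 0, -1]],
  ],
)

```text
time: 19.67
tool_pos: [0.4556, 0.3404, 0.2886]
tcp_rot: [-1.89, -2.506, 0.004]
wrist_force: [-0.1, -1.3, -1.4]
width: 0.176
grip_force: 61.9
```

Request:
jog_arm(
  increments=[
    [[0, 0, 0, 0, 0, 0, -1], [0, 0, 0, 0, 0, 0, -1], [0, 0, 0, 0, 0, 0, -1], [0, 0, 0, 0, 0, 0, -1], [0, 0, 0, 0, 0, 0, -1]],
  ],
)

```text
time: 20.08
tool_pos: [0.4582, 0.3371, 0.2905]
tcp_rot: [1.896, 2.505, -0.001]
wrist_force: [-0.7, -0.1, -1.5]
width: 0.177
grip_force: 61.9
```

Request:
jog_arm(
  increments=[
    [[0.02, 0, 0.3, 0, 0, 0, -1], [0, 0, 0.6, 0, 0, 0, -1], [0, 0, 0.6, 0, 0, 0, -1], [0, 0, 0.6, 0, 0, 0, -1], [0, 0, 0.5, 0, 0, 0, -1]],
  ],
)

```text
time: 20.5
tool_pos: [0.4575, 0.3379, 0.2108]
tcp_rot: [-1.896, -2.505, 0.002]
wrist_force: [-0.1, 0.1, -1.6]
width: 0.176
grip_force: 61.9
```

Request:
jog_arm(
  increments=[
    [[0, 0, 0.2, 0, 0, 0, -1], [0, 0, 0.1, 0, 0, 0, -1], [0, 0, 0.1, 0, 0, 0, -1], [0, 0, 0.1, 0, 0, 0, -1], [0, 0, 0.1, 0, 0, 0, -1]],
  ],
)

```text
time: 20.92
tool_pos: [0.4585, 0.3391, 0.1956]
tcp_rot: [1.894, 2.505, 0.003]
wrist_force: [0.7, 0.0, -1.2]
width: 0.172
grip_force: 61.9
```

Request:
jog_arm(
  increments=[
    [[0, 0, 0.1, 0, 0, 0, -1], [0, 0, 0.1, 0, 0, 0, -1], [0, 0, 0.1, 0, 0, 0, -1], [0, 0, 0, 0, 0, 0, -1], [0, 0, 0, 0, 0, 0, -1]],
  ],
)

```text
time: 21.33
tool_pos: [0.4576, 0.3387, 0.1855]
tcp_rot: [-1.894, -2.506, 0.001]
wrist_force: [-0.7, -0.5, -1.0]
width: 0.176
grip_force: 61.9
```

Request:
jog_arm(
  increments=[
    [[0, 0, 0.1, 0, 0, 0, -1], [0, 0, 0.1, 0, 0, 0, -1], [0, 0, 0.1, 0, 0, 0, -1], [0, 0, 0.1, 0, 0, 0, -1], [0, 0, 0, 0, 0, 0, -1]],
  ],
)

```text
time: 21.75
tool_pos: [0.458, 0.3388, 0.1731]
tcp_rot: [1.894, 2.506, 0.001]
wrist_force: [2.6, 0.3, -2.0]
width: 0.176
grip_force: 61.9
```

Request:
jog_arm(
  increments=[
    [[0, 0, 0.1, 0, 0, 0, -1], [0, 0, 0.1, 0, 0, 0, -1], [0, 0, 0.1, 0, 0, 0, -1], [0, 0, 0.05, 0, 0, 0, -1], [0, 0, 0, 0, 0, 0, -1]],
  ],
)

```text
time: 22.17
tool_pos: [0.4592, 0.3392, 0.1636]
tcp_rot: [1.893, 2.505, 0.005]
wrist_force: [4.7, 1.2, -0.9]
width: 0.174
grip_force: 61.6
```

Request:
jog_arm(
  increments=[
    [[0, 0, 0.03, 0, 0, 0, -1], [0, 0, 0, 0, 0, 0, -1], [0, 0, 0, 0, 0, 0, -1], [0, 0, 0, 0, 0, 0, -1], [0, 0, 0, 0, 0, 0, -1]],
  ],
)

```text
time: 22.58
tool_pos: [0.4592, 0.3393, 0.163]
tcp_rot: [1.893, 2.505, 0.005]
wrist_force: [5.8, 1.7, -0.3]
width: 0.179
grip_force: 61.7
```

Request:
jog_arm(
  increments=[
    [[0.01, 0.03, 0, 0, 0, 0, -1], [0, 0.01, 0, 0, 0, 0, -1], [0, 0, 0, 0, 0, 0, -1], [0, 0, 0, 0, 0, 0, -1], [0, 0, 0, 0, 0, 0, -1]],
  ],
)

```text
time: 23.0
tool_pos: [0.4594, 0.3395, 0.1627]
tcp_rot: [1.894, 2.505, 0.002]
wrist_force: [5.6, 0.0, 1.7]
width: 0.179
grip_force: 61.8
```

Request:
jog_arm(
  increments=[
    [[0, 0, 0.03, 0, 0, 0, -1], [0, 0, 0.02, 0, 0, 0, -1], [0, 0, 0, 0, 0, 0, -1], [0, 0, 0, 0, 0, 0, -1], [0, 0, 0, 0, 0, 0, -1]],
  ],
)

```text
time: 23.42
tool_pos: [0.4595, 0.3396, 0.1611]
tcp_rot: [1.894, 2.505, 0.002]
wrist_force: [6.3, 0.2, 2.5]
width: 0.177
grip_force: 61.9
```

Request:
jog_arm(
  increments=[
    [[0, 0, 0.03, 0, 0, 0, -1], [0, 0, 0, 0, 0, 0, -1], [0, 0, 0, 0, 0, 0, -1], [0, 0, 0, 0, 0, 0, -1], [0, 0, 0, 0, 0, 0, -1]],
  ],
)

```text
time: 23.83
tool_pos: [0.4595, 0.3396, 0.1602]
tcp_rot: [1.894, 2.505, 0.002]
wrist_force: [5.2, 0.0, 1.1]
width: 0.175
grip_force: 61.9
```

Request:
jog_arm(
  increments=[
    [[0, 0.02, -0.03, 0, 0, 0, -1], [0, 0.02, 0, 0, 0, 0, -1], [0, 0, 0, 0, 0, 0, -1], [0, 0, 0, 0, 0, 0, -1], [0, 0, 0, 0, 0, 0, -1]],
  ],
)

```text
time: 24.25
tool_pos: [0.4598, 0.3396, 0.1603]
tcp_rot: [-1.894, -2.506, 0.001]
wrist_force: [5.1, 0.7, -3.4]
width: 0.179
grip_force: 61.7
```

Run:
```python
from h import *
s=read_state();print(s['tool_pos'],s['wrist_force'],s['torque'],s['tcp_rot'])
a=viewer.read_camera('side')[0]
cv2.imwrite('pics/v4.png',cv2.resize(a[190:300,210:340],(780,600)))
```

```text
[0.45975453 0.33960138 0.16025856] [ 5.09097041  0.6763729  -3.43834062] [ 0.13546278 -0.97473714  0.01871746] [-1.89433786e+00 -2.50580896e+00  9.82399273e-04]
```

View pics/v4.png

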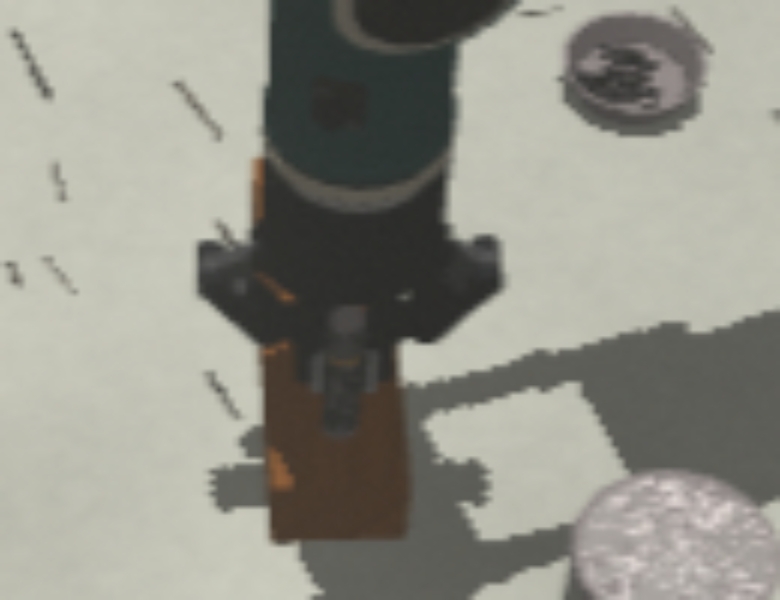

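The punch is seated as at the start, with its cap at (348,318) and the barrel entering the block at (342,435). I'll release it and rise.

Request:
jog_arm(
  increments=[
    [[0, 0, 0, 0, 0, 0, -0.5], [0, 0, 0, 0, 0, 0, -0.4], [0, 0, 0, 0, 0, 0, -0.2], [0, 0, 0, 0, 0, 0, 0], [0, 0, 0, 0, 0, 0, 0.3]],
  ],
  force=20,
)

```text
time: 24.72
tool_pos: [0.4595, 0.3396, 0.1607]
tcp_rot: [-1.894, -2.506, 0.001]
wrist_force: [-0.1, -0.4, -0.2]
width: 0.625
grip_force: 0.0
```

Request:
jog_arm(
  increments=[
    [[0, 0, 0, 0, 0, 0, 1], [0, 0, 0, 0, 0, 0, 1], [0, 0, 0, 0, 0, 0, 1], [0, 0, 0, 0, 0, 0, 1], [0, 0, 0, 0, 0, 0, 1]],
  ],
)

```text
time: 25.13
tool_pos: [0.46, 0.3397, 0.1608]
tcp_rot: [-1.895, -2.506, -0.0]
wrist_force: [-0.4, 0.3, -0.7]
width: 0.998
grip_force: 0.0
```

Request:
jog_arm(
  increments=[
    [[0, 0, 0, 0, 0, 0, 1], [0, 0, 0, 0, 0, 0, 1], [0, 0, 0, 0, 0, 0, 1], [0, 0, -0.2, 0, 0, 0, 1], [0, 0, -0.4, 0, 0, 0, 1]],
  ],
)

```text
time: 25.55
tool_pos: [0.459, 0.339, 0.1777]
tcp_rot: [-1.894, -2.505, 0.005]
wrist_force: [-0.7, -0.7, 0.5]
width: 1.0
grip_force: 0.0
```

Request:
jog_arm(
  increments=[
    [[0, 0, -0.6, 0, 0, 0, 1], [0, 0, -0.6, 0, 0, 0, 1], [0, 0, -0.6, 0, 0, 0, 1], [0, 0, -0.6, 0, 0, 0, 1], [0, 0, -0.6, 0, 0, 0, 1]],
  ],
)

```text
time: 25.97
tool_pos: [0.4602, 0.3398, 0.2711]
tcp_rot: [1.894, 2.506, 0.002]
wrist_force: [0.4, 0.7, -0.7]
width: 1.002
grip_force: 0.0
```

Request:
jog_arm(
  increments=[
    [[0, 0, -0.6, 0, 0, 0, 1], [0, 0, 0, 0, 0, 0, 1], [0, 0, 0, 0, 0, 0, 1], [0, 0, 0, 0, 0, 0, 1], [0, 0, 0, 0, 0, 0, 1]],
  ],
)

```text
time: 26.38
tool_pos: [0.4594, 0.3393, 0.2855]
tcp_rot: [-1.894, -2.505, 0.003]
wrist_force: [-0.6, -0.8, 0.1]
width: 0.997
grip_force: 0.0
```

Run:
```python
from h import *
s=read_state();print(s['tool_pos'],s['wrist_force'],s['width'])
a=viewer.read_camera('side')[0]
cv2.imwrite('pics/v5.png',cv2.resize(a[190:310,210:330],(600,600)))
```

```text
[0.45938166 0.33929072 0.2854961 ] [-0.63337676 -0.7773954   0.12529837] 0.9972934496704253
```

View pics/v5.png

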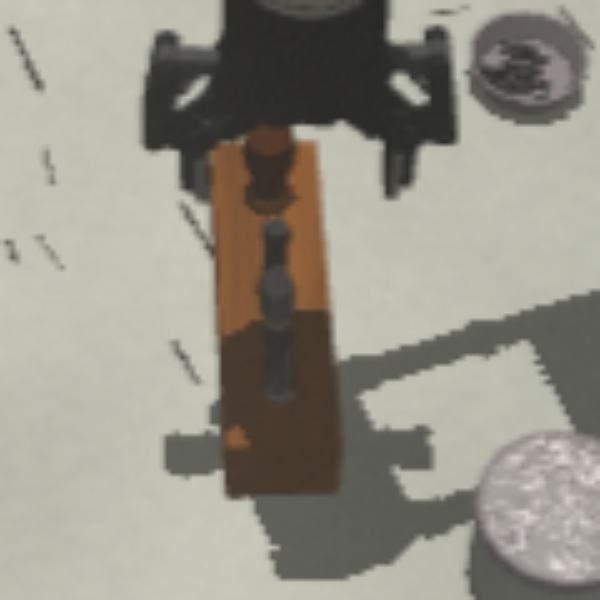

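The punch stands in its own hole, with its cap at (276,285) and base at (280,395). The cap is a few pixels left of where it started, so I'll check the lean.

Run:
```python
from h import *
u=lambda x,y:(210+(x+.5)*.2-.5,190+(y+.5)*.2-.5)
base=np.array([.4595,.3402])
for z in(.05,.10,.14): print(z,np.round(proj('side',[*base,z]),2))
print('obs base',u(280,395),'cap',u(276,280))
im,d=viewer.read_camera('side')
c=[unproj('side',x,y,d[y,x]) for y in range(240,272) for x in range(258,275) if d[y,x]>0]
c=np.array([p for p in c if .058<p[2]<.15 and np.hypot(*(p[:2]-base))<.03])
for lo,hi in((.058,.075),(.075,.095),(.095,.115),(.115,.15)):
    s=c[(c[:,2]>lo)&(c[:,2]<hi)]; print(len(s),s.mean(0).round(4),s[:,0].min().round(4),s[:,0].max().round(4),s[:,2].max())
```

```text
0.05 [266.02 266.22]
0.1 [266.63 255.82]
0.14 [267.15 247.06]
obs base (265.6, 268.6) cap (264.8, 245.6)
22 [0.46   0.3462 0.0661] 0.454 0.4673 0.07463161770472088
28 [0.4606 0.3456 0.0854] 0.4541 0.4683 0.09435910555013197
28 [0.4616 0.3443 0.1052] 0.4553 0.4691 0.11470900004336489
68 [0.4644 0.3419 0.1349] 0.4562 0.4733 0.14962070051207746
```

The lean is about 0.09 rad, within the 0.2 limit, and the gripper is clear. I'll hand it in.

```bash
python3 -c "
from workcell import bot
print(bot.finish_job())"
```

```text
the job is handed in; nothing more can be done
None
```

The punch snapped in the empty hole of the hinge band and stands let go in its own hole of the block, leaning about 0.09 rad; I saw nothing else disturbed, and the job is handed in, though no verdict came back.

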